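# Prop the cake-mould chest ajar on its stay

## Task

The washed cake moulds in the chest must dry with the lid ajar. Flip the orange-gripped stay in the chest all the way up past upright until it stops, then lower the wide-open lid gently by its orange handle (do not let it drop) until it rests on the stay, and let go. Leave the bowl, scale, ring tin and spatula around it where they are.

Things in the scene. Friction and masses are not known exactly. Their poses are not given: they have to be found in the camera images.
- chest: Open aluminium chest fixed to the bench, 200 mm deep (its x axis) by 280 mm wide (its y axis), walls 10 mm thick, 104 mm high (front wall 88 mm, on its -x side). Origin: centre of its underside; z up. The lid is hinged on its +x rim. A grey divider 80 mm high and 12 mm thick runs along y at x = -20 mm and carries the stay. The front compartment, between divider and front wall, is 64 mm wide and holds nothing higher than 30 mm; the moulds in the rear one reach 52 mm.
- lid (a joint): Angle of the white lid about its hinge: 0 is closed (level), 1.80 rad is its wide-open stop, where it leans back past upright and stays by its own weight. Nearly free hinge: below about 1.57 rad it falls shut if not held. Lid about 0.4 kg, 200 mm from hinge to free edge, 280 mm wide, 12 mm thick, underside on the hinge line. Resting on the raised stay it reads about 0.78 rad.
- lid_hinge (a point): Middle of the lid's hinge line, 104 mm above the bench; the hinge line runs along the chest's y axis. The axes are the chest's.
- lid_handle (a point): Middle of the lid's orange handle: a round bar, 13 mm in diameter, parallel to the hinge line, 106 mm free between its two arms, 40 mm beyond the lid's free edge (240 mm from the hinge line, and 6 mm to the outer-face side of the lid's underside plane). It moves with the lid: at lid angle a it lies, from lid_hinge in the chest's axes, at x = -240 cos a + 6 sin a, z = 240 sin a + 6 cos a (mm). The handle rotates in a light pinch.
- stay (a joint): Angle of the stay about its pivot: 0 is folded level along the divider's top, 1.57 upright, 1.68 its stop just past upright, where a lid resting on it holds it firmly. It has light friction and stays where it is left; moving it takes about 1 to 2 N at the grip.
- stay_pivot (a point): Pivot of the stay, 94 mm above the bench, on the divider, between its middle and the chest's +y end (chest x = -20, y = +60 mm). The pivot axis runs along the chest's x. The axes are the chest's.
- stay_grip (a point): Middle of the graspable part of the stay's orange grip: a round peg 13 mm in diameter that sticks out 68 mm from the stay's free end towards the chest's -x, parallel to the pivot axis; this point is 42 mm out along it. The stay is a dark steel bar 110 mm long, 8 by 10 mm thick, with a black rubber tip 18 mm in diameter. At stay angle b the grip lies, from stay_pivot in the chest's axes, at x = -42, y = -110 cos b, z = 110 sin b (mm).
- bowl: Loose steel bowl, 150 mm across, 65 mm high; origin at the centre of its underside. Leave alone.
- scale: Loose white kitchen scale, 150 by 190 mm, 32 mm high; origin at the centre of its underside. Leave alone.
- ring_tin: Loose steel ring cake tin, 150 mm across, 60 mm high; origin at the centre of its underside. Leave alone.
- spatula: Loose spatula about 280 mm long lying on the bench, wooden handle and orange blade; origin near its middle, x axis from handle to blade. Leave alone.

How it is judged:
By the outcome, as a careful person would: the job done as asked, in the order asked, and still so for the second after the job is handed in, with the robot touching nothing.
It also fails if it takes over 67 s, if anything falls off the work surface, if the arm or the gripper's body presses on something with over 40 N, if the wrist force passes 120 N, or if a joint passes its speed limit or range.

## Robot

A 6-joint arm with a two-finger parallel gripper is mounted at the origin on the work surface. World frame = base frame: x ahead of the robot, y to its left, z up, the work surface at z = 0. Lengths are in m, angles in rad, forces in N, time in s.
With the tool pointing down it reaches from about 0.25 to 0.725 m from the base axis. Payload 4 kg.
Tool frame: the origin (TCP) lies between the finger pads; the fingertips stand 17 mm ahead of it and the grasp point (between the pads) lies 2 mm behind it; z points along the fingers, x is the direction in which the jaws open and shut, and the axes are right-handed (so a half turn about z gives the same grasp; the last joint's range is limited). The gripper opens to 85 mm and grips with 20 to 120 N. Pads are 22 mm wide; open, the fingers measure 114 mm over their backs; the gripper's body (76 mm by 85 mm) begins 54 mm behind the grasp point. The pads swing forward as they close: fully open they stand 13 mm farther back than shut.
Start: joints at [1.315, 0.241, 0.005, 1.335, 0, 1.571], TCP at [0.127, 0.484, 0.214] pointing down, gripper open.
Joint ranges: [-2.72, 2.72], [-1.05, 1.87], [-1.09, 1.28], [-1.99, 2.15], [-1.42, 1.44], [-3.14, 3.14]. Speed limits (rad/s): [2.79, 2.79, 3.14, 3.14, 3.14, 3.14].

## Interface

Orientations are given as a unit quaternion [x, y, z, w].
In Python, from workcell import telemetry, cams, workorder gives the robot as it stands. The module is installed in compiled form; this text tells all that it offers.
- The arm moves only by the tool apply_moves, never from a script. Its argument "moves" is a list that holds one entry, the list of rows, each a list of 4 numbers: the shift along the tool's x, y, z in mm, then the turn about the tool's z in degrees. A call has exactly 10 rows; each row shifts and turns the pose as measured when the row begins, along the tool's axes as they then stand; what a row does not reach is not made up. A row lasts 1/10 s, in which the tool goes at most 50 mm and 8.59 degrees, less where a joint would pass 70% of its speed; a pose out of reach is approached as far as the arm can. A call with a gripper value outside its range is refused whole. "hand" is the gripper's target within -1 to 1 (fully open at 1, half-way at 0, shut at -1), set as the call begins (left out, the last holds). The fingers move at their own pace and stop on an object; the grip force is fixed at half the most. Time passes only in rows, so rows that do not move let the fingers close, or fill a call up. It gives the time, the measured TCP pose, the force and the opening at its end, in the units of the state.
- telemetry.get_obs(): the state, without advancing time (a new reading comes with each control period).
- cams.camera(name): name is "scene" or "top"; returns a dict with "color" (384x512x3 uint8, red, green, blue), "fovy" (degrees; the focal length in pixels is half the picture's height over the tangent of half this angle, whatever the lens; pixels are square), "cx", "cy" (the principal point, pixels), "camera_from_world" (4x4, takes a point from world to camera coordinates). Camera axes: x right, y down, z forward; pixel columns grow to the right and rows downward; lengths in m; the calibration is good to about 2 mm. A picture is of the moment at which its call begins. There is no depth.
- workorder.job_done(): hands the job in, once; it reports no verdict.
The state is a dict: "clock": time; "joint_pos": joint angles; "joint_vel": joint speeds; "tau": joint torques, N m; "eef_pos": TCP position; "tool_rot": TCP orientation; "ft_force": force on the tool from outside, world axes, zero at the start; "ft_torque": the same for the moment, N m; "grip_width": finger opening in m.
Only numpy, scipy, OpenCV 4.12 (cv2) and the standard library are available. Lean on these libraries where they do the work, as an engineer would, in place of code of your own. Each camera call takes 0.05 s, during which the arm holds its last target. There are 200 camera calls.

## Working session

There is one attempt and no reset: what is moved stays moved. The work goes in short steps, Python scripts to look and compute and a tool call to move; the robot and the scene stay as the last step left them, time stands still between calls to the robot, and variables do not carry over. Pictures are saved under pics/ and viewed, about 8 in all and at most 12, crops included, and the job is handed in when it is done.

Besides the shell and the picture viewer there is one more tool, called as name([rows], argument=value, ...), one row to a line, values as JSON. apply_moves: Moves the arm, as the interface text tells. Its arguments: {"type":"object","properties":{"moves":{"type":"array"},"hand":{"type":"number"}},"required":["moves"]}

```bash
mkdir -p pics
python3 - <<'E'
from workcell import telemetry, cams
import cv2,pickle
d={}
for n in("scene","top"):
    c=cams.camera(n); d[n]=c
    cv2.imwrite(f"pics/{n}0.png",c["color"][...,::-1]); print(n,c["fovy"],c["cx"],c["cy"],c["camera_from_world"].round(4).tolist() if hasattr(c["camera_from_world"],'round') else c["camera_from_world"])
pickle.dump(d,open("c0.pkl","wb"))
o=telemetry.get_obs(); print(o)
E
```

```text
scene 43.756710771790644 255.39509890083616 188.81224744712816 [[-0.3617, 0.9321, -0.0176, 0.2018], [0.5823, 0.2111, -0.7851, -0.2436], [-0.7281, -0.2942, -0.6191, 2.0181], [0.0, 0.0, 0.0, 1.0]]
top 44.07030842901468 258.75147745181687 197.94978068177915 [[0.0241, -0.9996, 0.0166, -0.0158], [-0.9834, -0.0267, -0.1795, 0.5792], [0.1798, -0.012, -0.9836, 1.594], [0.0, 0.0, 0.0, 1.0]]
{'clock': 0.1, 'joint_pos': array([ 1.31500394e+00,  2.41335933e-01,  3.88939449e-03,  1.33522563e+00,
       -4.12676887e-05,  1.57077048e+00]), 'joint_vel': array([ 0.00015666, -0.00049423,  0.00422896, -0.00101374,  0.0007016 ,
        0.00059677]), 'tau': array([ 5.91209778e-05, -3.73137903e+01,  2.53010541e+01,  1.08832429e-02,
        1.04121733e-05,  2.60455124e-05]), 'eef_pos': array([0.1263687 , 0.48315405, 0.2133145 ]), 'tool_rot': array([ 7.91513093e-01,  6.11151490e-01, -7.29780508e-04,  5.89524060e-04]), 'ft_force': array([ 0.54240487,  0.30101886, -0.37339678]), 'ft_torque': array([-0.00141938, -0.00894362,  0.04319239]), 'grip_width': 0.08501817839060419}
```

View pics/scene0.png

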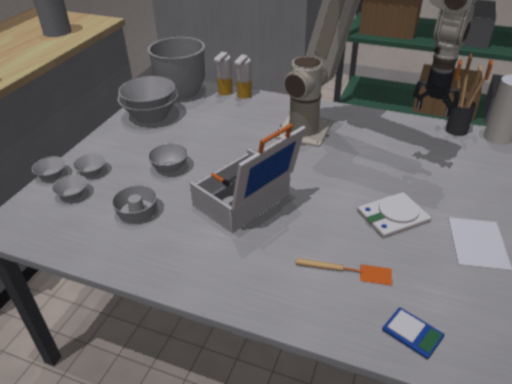

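View pics/top0.png

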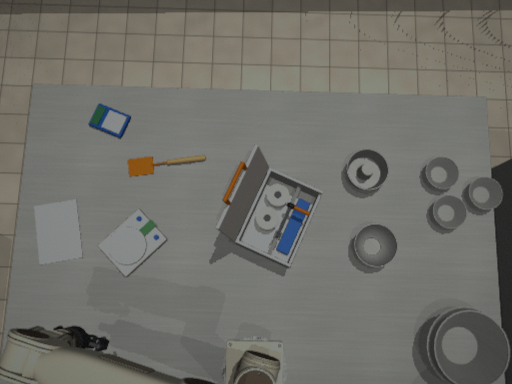

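The two pictures show the chest around top pixel (270,215), with its lid leaning to the image left (about +y world). The orange handle is near (235,182) and the stay grip near (298,210). Next I'll enlarge the crops.

Run:
```python
import cv2,pickle,numpy as np
d=pickle.load(open("c0.pkl","rb"))
t=d["top"]["color"][135:285,200:340,::-1]; s=d["scene"]["color"][115:235,180:320,::-1]
a=cv2.resize(t,None,fx=4,fy=4,interpolation=cv2.INTER_CUBIC); cv2.imwrite("pics/topc.png",a)
b=cv2.resize(s,None,fx=5,fy=5,interpolation=cv2.INTER_CUBIC); cv2.imwrite("pics/scenec.png",b)
for n in d:
    h=cv2.cvtColor(d[n]["color"],cv2.COLOR_RGB2HSV)
    m=cv2.inRange(h,(3,140,80),(18,255,255))
    k,l,st,ce=cv2.connectedComponentsWithStats(m)
    for i in range(1,k):
        if st[i,4]>15:
            p=np.argwhere(l==i)[:,::-1].astype(np.float32); print(n,st[i],ce[i].round(1),cv2.minAreaRect(p))
```

```text
scene [455  60   6  20  51] [457.6  70.7] ((458.00006103515625, 69.50001525878906), (3.152963161468506, 19.402849197387695), 14.03624439239502)
scene [485  60   7  19  44] [488.4  69.1] ((488.4622802734375, 69.132080078125), (2.335129499435425, 18.95575714111328), 15.945394515991211)
scene [260 124  32  28 141] [275.8 135. ] ((275.4250793457031, 137.37013244628906), (9.194892883300781, 40.344261169433594), 60.01836013793945)
scene [212 174  11   8  37] [217.2 177.1] ((217.076904296875, 176.8845977783203), (11.648704528808594, 3.0508511066436768), 33.6900634765625)
scene [358 265  33  20 474] [375.4 274.4] ((374.4599914550781, 274.27996826171875), (33.51686096191406, 15.414929389953613), 8.13010311126709)
top [128 157  39  19 434] [141.4 166. ] ((147.2073211669922, 165.36585998535156), (16.896024703979492, 38.09888458251953), 83.6598129272461)
top [223 162  22  40 165] [233.4 181.4] ((233.3728485107422, 181.438232421875), (3.880735397338867, 43.38199996948242), 25.90650749206543)
top [294 206  16  10  49] [301.8 210.4] ((301.5, 210.00001525878906), (16.099689483642578, 3.130495071411133), 26.56505012512207)
```

View pics/topc.png

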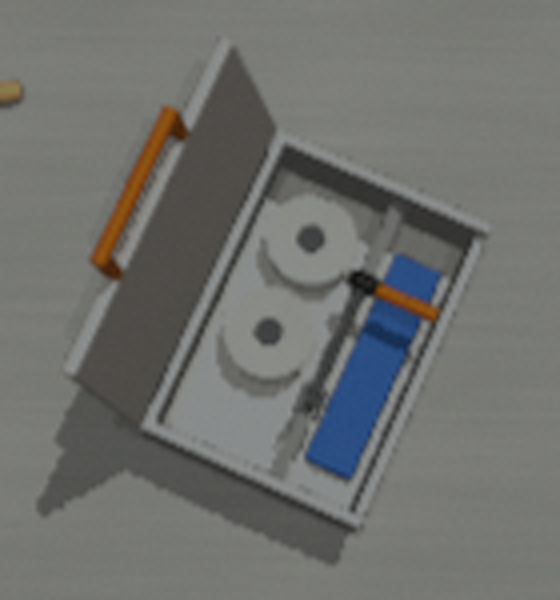

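View pics/scenec.png

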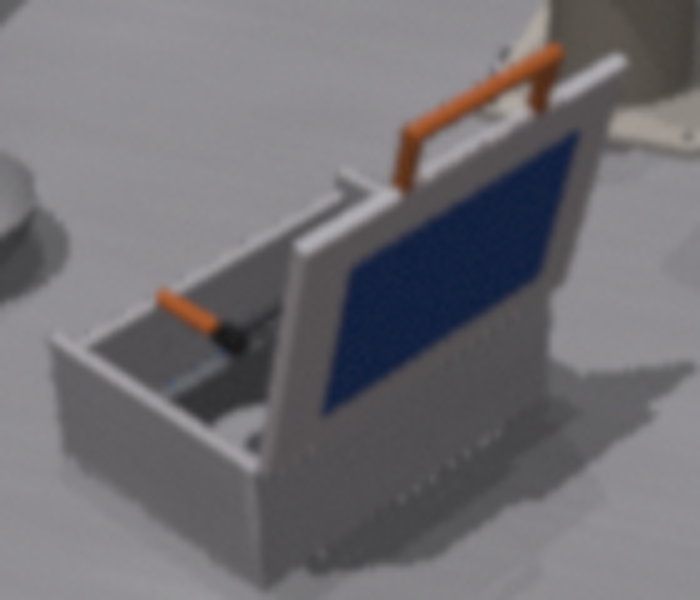

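```bash
cat > h.py <<'E'
import numpy as np, cv2
from scipy.optimize import least_squares
def proj(c,P):
    M=np.array(c["camera_from_world"]); q=np.atleast_2d(P)@M[:3,:3].T+M[:3,3]
    f=192/np.tan(np.radians(c["fovy"])/2)
    return q[:,:2]/q[:,2:]*f+[c["cx"],c["cy"]]
def ray(c,uv,z):
    M=np.array(c["camera_from_world"]);f=192/np.tan(np.radians(c["fovy"])/2)
    o=-M[:3,:3].T@M[:3,3]; d=M[:3,:3].T@[(uv[0]-c["cx"])/f,(uv[1]-c["cy"])/f,1]
    return o+d*(z-o[2])/d[2]
def W(p,P):
    c,s=np.cos(p[2]),np.sin(p[2]); P=np.atleast_2d(P)
    return np.c_[p[0]+c*P[:,0]-s*P[:,1],p[1]+s*P[:,0]+c*P[:,1],P[:,2]]
def handle(a): return np.array([.1-.24*np.cos(a)+.006*np.sin(a),0,.104+.24*np.sin(a)+.006*np.cos(a)])
def grip(b,out=.042): return np.array([-.02-out,.06-.11*np.cos(b),.094+.11*np.sin(b)])
E
cat > fit.py <<'E'
from h import *; import pickle
d=pickle.load(open("c0.pkl","rb"))
T=lambda x,y:np.array([200+(x-1.5)/4,135+(y-1.5)/4]); S=lambda x,y:np.array([180+(x-2)/5,115+(y-2)/5])
H=handle(1.8); 
obs=[("top",T(490,230),[-.1,-.14,.104]),("top",T(358,527),[-.1,.14,.104]),("top",T(148,430),[.1,.14,.104]),
("top",T(134,187),H),("scene",S(484,91),H),("top",T(437,313),grip(0,.068)),("scene",S(160,295),grip(0,.068)),
("scene",S(52,340),[-.1,-.14,.104]),("scene",S(268,588),[.1,-.14,0]),("scene",S(262,472),[.1,-.14,.104])]
def r(p): return np.concatenate([proj(d[n],W(p,P))[0]-uv for n,uv,P in obs])
f=least_squares(r,[.4,0,1.2],loss="soft_l1"); print(f.x.tolist()); print(r(f.x).reshape(-1,2).round(1).tolist())
p=f.x
for nm,P in [("handle1.8",H),("grip0",grip(0)),("piv",[-.02,.06,.094]),("handle.78",handle(.78)),("hinge",[.1,0,.104])]: print(nm,W(p,P)[0].round(4))
E
python3 fit.py
```

```text
[0.5097556549690906, -0.06987211970988785, 1.175359461197137]
[[0.7, -1.3], [0.8, 0.9], [-2.2, 0.2], [-0.3, 0.8], [0.6, 0.8], [-0.1, 1.0], [0.6, 0.7], [-0.7, -0.2], [-0.4, 1.6], [-0.8, 0.2]]
handle1.8 [0.5715 0.0781 0.3364]
grip0 [ 0.532  -0.1463  0.094 ]
piv [ 0.4467 -0.0652  0.094 ]
handle.78 [ 0.4842 -0.1311  0.2771]
hinge [0.5483 0.0224 0.104 ]
```

```bash
cat >> h.py <<'E'
from workcell import telemetry
CP=[0.50976,-0.06987,1.17536]
def yaw_of(q): x,y,z,w=q; return np.arctan2(2*(x*y+z*w),1-2*(y*y+z*z))
def plan(way,o=None,vmax=45.):
    """way: list of (world TCP xyz m, yaw rad, nrows); prints tool-frame rows"""
    o=o or telemetry.get_obs(); p=np.array(o["eef_pos"]); y=yaw_of(o["tool_rot"])
    print("at",p.round(4),"yaw",np.degrees(y).round(1),"j",np.round(o["joint_pos"],2))
    for t,ty,n in way:
        d=(np.array(t)-p)*1000/n; dy=((ty-y+np.pi)%(2*np.pi)-np.pi)/n
        for i in range(n):
            x=[np.cos(y),np.sin(y)]; v=[np.sin(y),-np.cos(y)]
            print([round(float(d[:2]@x),1),round(float(d[:2]@v),1),round(float(-d[2]),1),round(float(-np.degrees(dy)),2)],end=", ")
            y+=dy
        p=np.array(t); print(f" |{np.linalg.norm(d):.0f}mm")
E
python3 - <<'E'
from h import *
y0=CP[2]-np.pi/2
plan([([.15,.46,.36],1.2,4),([.24,.36,.40],.95,3),([.33,.21,.40],.5,4),([.532,-.146,.40],y0,9),([.532,-.146,.20],y0,5)])
E
```

```text
at [0.1264 0.4832 0.2133] yaw 75.3 j [ 1.32  0.24  0.    1.34 -0.    1.57]
[-4.1, 7.2, -36.7, 1.65], [-3.9, 7.3, -36.7, 1.65], [-3.7, 7.4, -36.7, 1.65], [-3.5, 7.5, -36.7, 1.65],  |38mm
[-20.2, 40.0, -13.3, 4.77], [-16.8, 41.6, -13.3, 4.77], [-13.3, 42.8, -13.3, 4.77],  |47mm
[-17.4, 40.1, -0.0, 6.45], [-12.8, 41.8, -0.0, 6.45], [-8.0, 43.0, -0.0, 6.45], [-3.1, 43.6, -0.0, 6.45],  |44mm
[0.7, 45.5, -0.0, 5.7], [5.2, 45.2, -0.0, 5.7], [9.7, 44.4, -0.0, 5.7], [14.1, 43.2, -0.0, 5.7], [18.3, 41.6, -0.0, 5.7], [22.3, 39.6, -0.0, 5.7], [26.2, 37.2, -0.0, 5.7], [29.7, 34.4, -0.0, 5.7], [33.0, 31.3, -0.0, 5.7],  |45mm
[0.0, 0.0, 40.0, -0.0], [0.0, 0.0, 40.0, -0.0], [0.0, 0.0, 40.0, -0.0], [0.0, 0.0, 40.0, -0.0], [0.0, 0.0, 40.0, -0.0],  |40mm
```

apply_moves([
  [[-4,7,-37,1.6],[-4,7,-37,1.6],[-4,7,-37,1.6],[-4,7,-37,1.6],[-20,40,-14,4.8],[-17,42,-14,4.8],[-13,43,-14,4.8],[-17,40,0,6.4],[-13,42,0,6.4],[-8,43,0,6.4]],
], hand=0.1)

```text
clock: 1.1
eef_pos: [0.3087, 0.2411, 0.4062]
tool_rot: [0.955, 0.297, -0.004, 0.007]
ft_force: [0.4, 0.2, -0.2]
grip_width: 0.0469
```

Run:
```python
from h import *
y0=CP[2]-np.pi/2
plan([([.532,-.146,.40],y0,11),([.532,-.146,.20],y0,6)])
```

```text
at [0.3087 0.2411 0.4062] yaw 34.5 j [ 0.67  0.04  0.26  1.81 -0.01  1.64]
[-3.2, 40.5, 0.6, 5.2], [0.5, 40.6, 0.6, 5.2], [4.2, 40.4, 0.6, 5.2], [7.8, 39.9, 0.6, 5.2], [11.4, 39.0, 0.6, 5.2], [14.9, 37.8, 0.6, 5.2], [18.2, 36.3, 0.6, 5.2], [21.4, 34.5, 0.6, 5.2], [24.5, 32.4, 0.6, 5.2], [27.3, 30.1, 0.6, 5.2], [29.9, 27.5, 0.6, 5.2],  |41mm
[0.0, 0.0, 33.3, -0.0], [0.0, 0.0, 33.3, -0.0], [0.0, 0.0, 33.3, -0.0], [0.0, 0.0, 33.3, -0.0], [0.0, 0.0, 33.3, -0.0], [0.0, 0.0, 33.3, -0.0],  |33mm
```

apply_moves([
  [[-2,44,1,5.7],[2,44,1,5.7],[6,44,1,5.7],[10,43,1,5.7],[14,42,1,5.7],[18,41,1,5.7],[22,39,1,5.7],[25,36,1,5.7],[28,34,1,5.7],[31,31,1,5.7]],
])

```text
clock: 2.1
eef_pos: [0.5267, -0.164, 0.3981]
tool_rot: [0.976, -0.216, -0.002, 0.008]
ft_force: [0.7, 0.3, 0.3]
grip_width: 0.0472
```

Run:
```python
from h import *
y0=CP[2]-np.pi/2
plan([([.532,-.146,.15],y0,10),([.532,-.146,.092],y0,5)])
```

```text
at [ 0.5267 -0.164   0.3981] yaw -25.0 j [-0.29  0.37  0.67  1.87 -0.02  1.71]
[-0.3, -1.9, 24.8, -0.23], [-0.3, -1.9, 24.8, -0.23], [-0.3, -1.9, 24.8, -0.23], [-0.3, -1.9, 24.8, -0.23], [-0.2, -1.9, 24.8, -0.23], [-0.2, -1.9, 24.8, -0.23], [-0.2, -1.9, 24.8, -0.23], [-0.2, -1.9, 24.8, -0.23], [-0.2, -1.9, 24.8, -0.23], [-0.2, -1.9, 24.8, -0.23],  |25mm
[0.0, 0.0, 11.6, -0.0], [0.0, 0.0, 11.6, -0.0], [0.0, 0.0, 11.6, -0.0], [0.0, 0.0, 11.6, -0.0], [0.0, 0.0, 11.6, -0.0],  |12mm
```

apply_moves([
  [[-1,-4,35,-0.4],[-1,-4,35,-0.4],[-1,-4,35,-0.4],[0,-4,35,-0.4],[0,-2,35,0],[0,0,35,0],[0,0,20,0],[0,0,10,0],[0,0,5,0],[0,0,0,0]],
])

```text
clock: 3.1
eef_pos: [0.5326, -0.1586, 0.1364]
tool_rot: [0.978, -0.209, -0.005, 0.008]
ft_force: [0.1, -0.2, 0.4]
grip_width: 0.0472
```

Run:
```python
from h import *
from workcell import cams
y0=CP[2]-np.pi/2
plan([([.532,-.146,.092],y0,5)])
out=[]
for n,(r,c) in {"top":((135,285),(220,360)),"scene":((100,250),(150,290))}.items():
    k=cams.camera(n); out.append(cv2.resize(k["color"][r[0]:r[1],c[0]:c[1],::-1],(400,429),interpolation=cv2.INTER_CUBIC))
cv2.imwrite("pics/p1.png",np.hstack(out))
```

```text
at [ 0.5326 -0.1586  0.1364] yaw -24.1 j [-0.28  0.4   0.03  1.2  -0.02  1.71]
[-1.1, -2.2, 8.9, -0.29], [-1.1, -2.2, 8.9, -0.29], [-1.1, -2.3, 8.9, -0.29], [-1.1, -2.3, 8.9, -0.29], [-1.1, -2.3, 8.9, -0.29],  |9mm
```

View pics/p1.png

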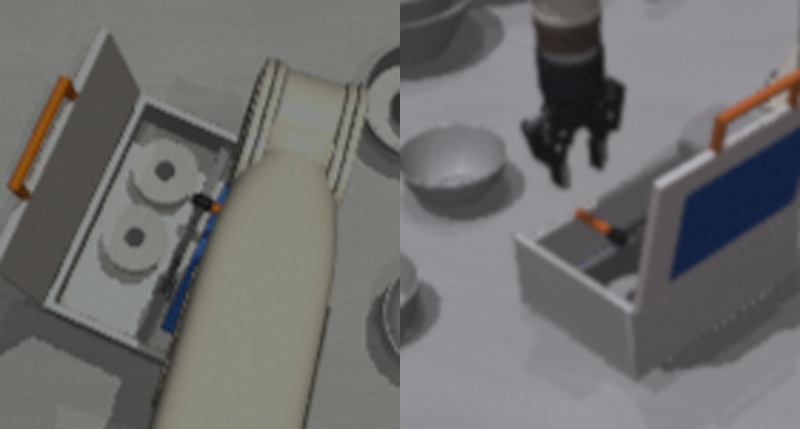

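The fingers are above the peg and centred on it along its axis. They still need to go about 12 mm toward +y and 44 mm down. I'll check the projection before descending.

Run:
```python
from h import *; import pickle
d=pickle.load(open("c0.pkl","rb"))
for P in ([.5326,-.1586,.1194],[.5326,-.1586,.1364],W(CP,grip(0))[0],W(CP,grip(0,.068))[0],W(CP,grip(0,.01))[0]):
    q=proj(d["scene"],P)[0]; print(((q-[150,100])*2.857+[400,0]).round())
print(telemetry.get_obs()["tool_rot"])
```

```text
[581. 202.]
[580. 190.]
[592. 221.]
[578. 212.]
[611. 232.]
[ 0.97788583 -0.20892533 -0.00405429  0.00854796]
```

apply_moves([
  [[-1,-2.5,3,-0.3],[-1,-2.5,3,-0.3],[-1,-2.5,3,-0.3],[-1,-2.5,3,-0.3],[-1,-2,3,0],[0,0,2,0],[0,0,0,0],[0,0,0,0],[0,0,0,0],[0,0,0,0]],
])

```text
clock: 4.2
eef_pos: [0.5365, -0.1455, 0.1232]
tool_rot: [0.98, -0.198, -0.0, 0.009]
ft_force: [0.6, 0.6, 0.4]
grip_width: 0.0475
```

Run:
```python
from h import *
from workcell import cams
plan([([.532,-.146,.092],CP[2]-np.pi/2,5)])
k=cams.camera("scene"); cv2.imwrite("pics/p2.png",cv2.resize(k["color"][120:220,180:280,::-1],(600,600),interpolation=cv2.INTER_CUBIC))
```

```text
at [ 0.5365 -0.1455  0.1232] yaw -22.8 j [-0.25  0.4  -0.01  1.16 -0.02  1.71]
[-0.8, 0.4, 6.2, -0.03], [-0.8, 0.4, 6.2, -0.03], [-0.8, 0.4, 6.2, -0.03], [-0.8, 0.4, 6.2, -0.03], [-0.8, 0.4, 6.2, -0.03],  |6mm
```

View pics/p2.png

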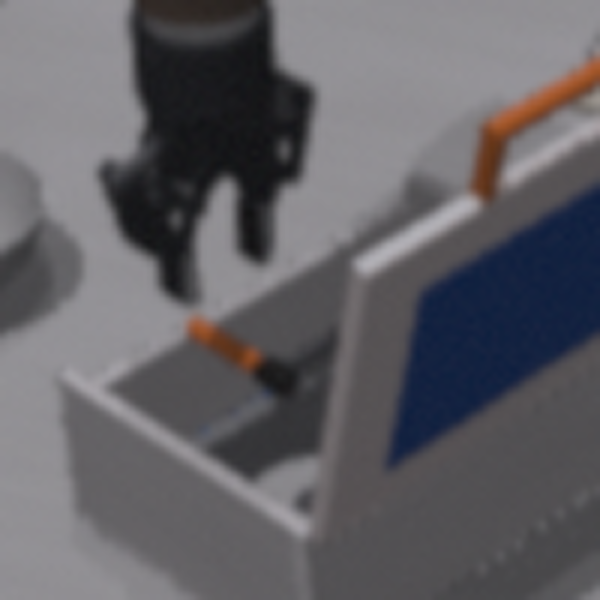

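The fingertips appear about 8 px higher in the scene view than the calibration predicts. I'll check this against the start picture before going lower.

Run:
```python
from h import *; import pickle
d=pickle.load(open("c0.pkl","rb"))
def tips(p,yaw,w,back):
    x=np.array([np.cos(yaw),np.sin(yaw),0]); return [np.array(p)+s*x*w/2-np.array([0,0,.017-back]) for s in(-1,1)]
for nm,p,y,w,b in (("start",[.1264,.4832,.2133],1.315,.085,.013),("now",[.5365,-.1455,.1232],-.398,.0475,.006)):
    for n in("scene","top"): print(nm,n,proj(d[n],tips(p,y,w,b)).round(1).tolist(), proj(d[n],p).round(1))
q=proj(d["scene"],tips([.5365,-.1455,.1232],-.398,.0475,.006)); print(((q-[180,120])*6).round())
k=d["scene"]["color"][40:130,390:480,::-1]; m=d["top"]["color"][310:384,30:130,::-1]
cv2.imwrite("pics/p3.png",np.hstack([cv2.resize(k,(400,400),interpolation=3),cv2.resize(m,(400,400*1),interpolation=3)]))
```

```text
start scene [[417.7, 118.2], [441.8, 125.2]] [[429.9 120.7]]
start top [[106.2, 338.6], [78.9, 330.4]] [[ 92.1 334.7]]
now scene [[221.8, 170.8], [211.3, 177.0]] [[216.4 171.2]]
now top [[299.2, 215.0], [304.8, 202.2]] [[302.4 208. ]]
[[251. 305.]
 [188. 342.]]
```

View pics/p3.png

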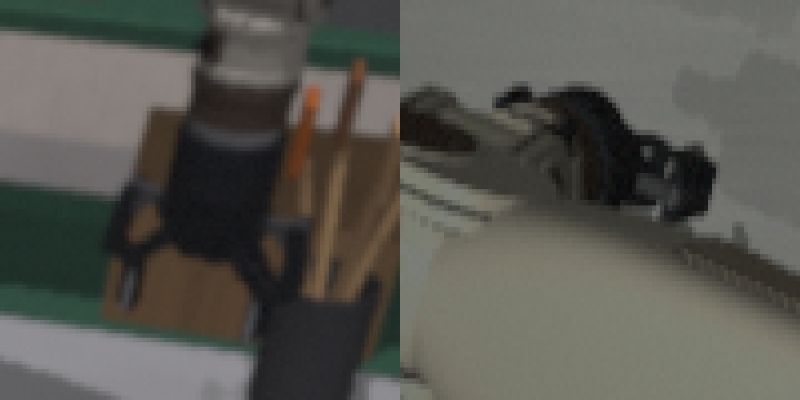

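Run:
```python
from h import *; import pickle
d=pickle.load(open("c0.pkl","rb"))
f=lambda P,o:np.concatenate([proj(d[n],P)[0]-u for n,u in o])
for o in ([("scene",[436,90]),("top",[82,336])],[("scene",[414,94]),("top",[108.8,343])],[("scene",[458.7,90.7]),("top",[55,328.5])]):
    s=least_squares(f,[.13,.48,.2],args=(o,)); print(s.x.round(3),s.fun.round(1))
```

```text
[0.135 0.476 0.331] [-1.3  0.2 -1.1  0.1]
[0.114 0.411 0.296] [-0.8  0.1 -0.7  0.1]
[0.155 0.543 0.349] [-1.3  0.3 -1.1  0. ]
```

apply_moves([
  [[-1.5,0.5,6,0],[-1.5,0.5,6,0],[-1,0.5,6,0],[-1,0.5,5,0],[0,0,5,0],[0,0,3,0],[0,0,0,0],[0,0,0,0],[0,0,0,0],[0,0,0,0]],
])

```text
clock: 5.25
eef_pos: [0.5302, -0.1461, 0.089]
tool_rot: [0.98, -0.198, -0.001, 0.009]
ft_force: [-0.3, 0.1, 0.2]
grip_width: 0.0471
```

Run:
```python
from h import *
from workcell import cams
plan([([.532,-.146,.092],CP[2]-np.pi/2,5)])
k=cams.camera("scene"); cv2.imwrite("pics/p4.png",cv2.resize(k["color"][110:210,170:270,::-1],(600,600),interpolation=cv2.INTER_CUBIC))
```

```text
at [ 0.5302 -0.1461  0.089 ] yaw -22.8 j [-0.26  0.42 -0.08  1.07 -0.02  1.71]
[0.3, -0.2, -0.6, -0.03], [0.3, -0.2, -0.6, -0.03], [0.3, -0.2, -0.6, -0.03], [0.3, -0.2, -0.6, -0.03], [0.3, -0.2, -0.6, -0.03],  |1mm
```

View pics/p4.png

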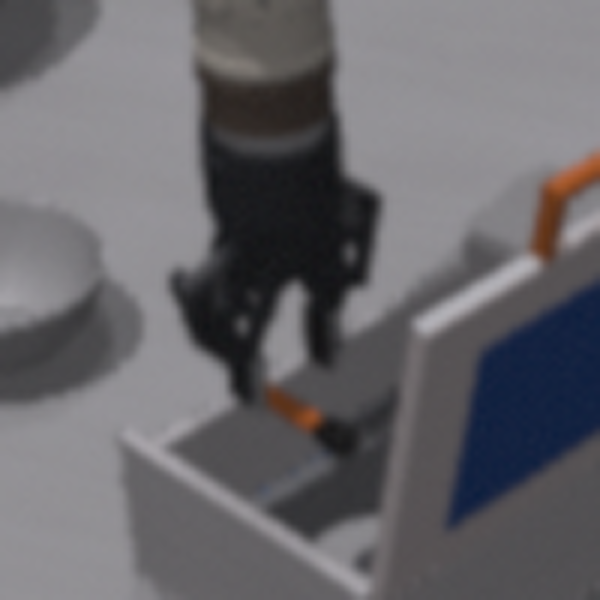

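The fingers now straddle the peg: the tips are at crop (245,400) and (325,362), and the peg runs from (268,392) to (345,435). They look higher than nominal, so I'll lower 15 mm, which is safe either way, and then close.

apply_moves([
  [[0.5,-0.5,5,0],[0.5,0,5,0],[0,0,5,0],[0,0,3,0],[0,0,0,0],[0,0,0,0],[0,0,0,0],[0,0,0,0],[0,0,0,0],[0,0,0,0]],
])

```text
clock: 6.3
eef_pos: [0.5316, -0.1464, 0.0697]
tool_rot: [0.98, -0.198, -0.0, 0.009]
ft_force: [-0.4, 0.1, -0.3]
grip_width: 0.0472
```

Run:
```python
from h import *
from workcell import cams
plan([([.532,-.146,.074],CP[2]-np.pi/2,5)])
k=cams.camera("scene"); im=k["color"][140:200,190:250,::-1]; t=cams.camera("top")["color"][170:240,260:330,::-1]
cv2.imwrite("pics/p5.png",np.hstack([cv2.resize(im,(400,400),interpolation=3),cv2.resize(t,(400,400),interpolation=3)]))
```

```text
at [ 0.5316 -0.1464  0.0697] yaw -22.8 j [-0.26  0.44 -0.1   1.03 -0.02  1.71]
[0.0, -0.1, -0.9, -0.03], [0.0, -0.1, -0.9, -0.03], [0.0, -0.1, -0.9, -0.03], [0.0, -0.1, -0.9, -0.03], [0.0, -0.1, -0.9, -0.03],  |1mm
```

View pics/p5.png

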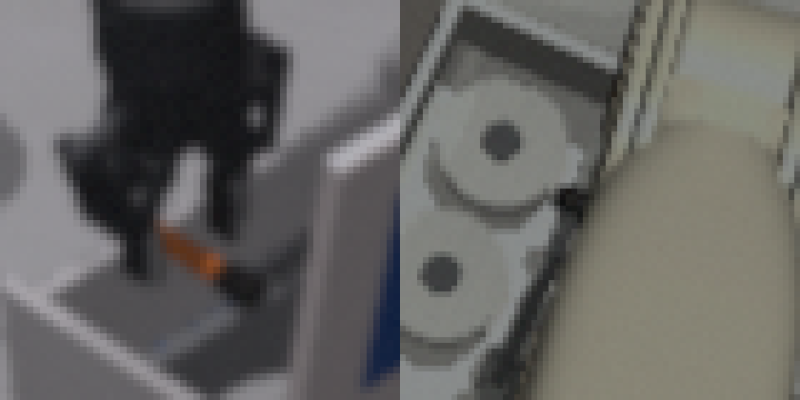

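The tip midpoint, crop (180,252), now sits at the peg's axis height, so I need about 12 mm more before closing.

apply_moves([
  [[0,0,4,0],[0,0,4,0],[0,0,3,0],[0,0,1,0],[0,0,0,0],[0,0,0,0],[0,0,0,0],[0,0,0,0],[0,0,0,0],[0,0,0,0]],
])

```text
clock: 7.4
eef_pos: [0.5316, -0.1466, 0.0566]
tool_rot: [0.98, -0.198, -0.0, 0.009]
ft_force: [-0.2, 0.6, -0.1]
grip_width: 0.0472
```

apply_moves([
  [[0,0,0,0],[0,0,0,0],[0,0,0,0],[0,0,0,0],[0,0,0,0],[0,0,0,0],[0,0,0,0],[0,0,0,0],[0,0,0,0],[0,0,0,0]],
], hand=-0.75)

```text
clock: 8.4
eef_pos: [0.532, -0.1468, 0.0569]
tool_rot: [0.98, -0.198, 0.0, 0.009]
ft_force: [-0.5, -0.5, -0.1]
grip_width: 0.0115
```

apply_moves([
  [[0,0,0,0],[0,0,0,0],[0,0,0,0],[0,0,0,0],[0,0,0,0],[0,0,0,0],[0,0,0,0],[0,0,0,0],[0,0,0,0],[0,0,0,0]],
], hand=-0.85)

```text
clock: 9.4
eef_pos: [0.5321, -0.1468, 0.0569]
tool_rot: [0.98, -0.198, 0.0, 0.009]
ft_force: [0.6, 0.7, 0.6]
grip_width: 0.0111
```

Run:
```python
from h import *
from workcell import cams
plan([([.532,-.146,.058],CP[2]-np.pi/2,5)])
k=cams.camera("scene"); im=k["color"][140:200,190:250,::-1]
cv2.imwrite("pics/p6.png",cv2.resize(im,(500,500),interpolation=3))
```

```text
at [ 0.5321 -0.1468  0.0569] yaw -22.8 j [-0.26  0.46 -0.11  1.   -0.02  1.71]
[-0.1, -0.1, -0.2, -0.04], [-0.1, -0.1, -0.2, -0.04], [-0.1, -0.1, -0.2, -0.04], [-0.1, -0.1, -0.2, -0.04], [-0.1, -0.1, -0.2, -0.04],  |0mm
```

View pics/p6.png

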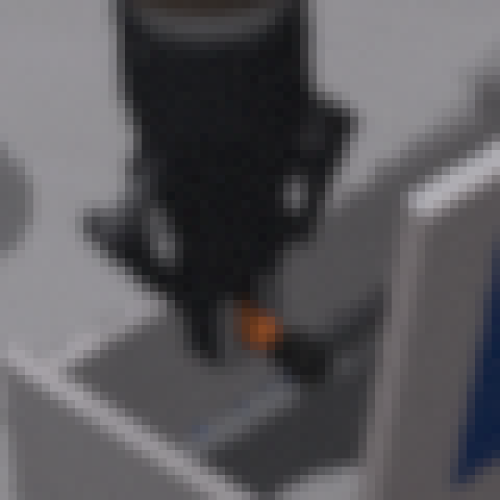

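The gripper holds the peg: it stopped at 11 mm with no side force. Now I'll start the upward arc.

apply_moves([
  [[-0.2,0,-6.6,0],[-0.6,0,-6.6,0],[-1,0,-6.5,0],[-1.4,0,-6.5,0],[-1.8,0,-6.4,0],[-2.1,0,-6.2,0],[-2.5,0,-6.1,0],[-2.9,0,-5.9,0],[-3.2,0,-5.8,0],[0,0,0,0]],
])

```text
clock: 10.45
eef_pos: [0.5168, -0.1403, 0.1183]
tool_rot: [0.98, -0.198, 0.001, 0.01]
ft_force: [0.7, -1.0, -2.8]
grip_width: 0.0107
```

```bash
cat >> h.py <<'E'
from workcell import cams
def orange(n,lo,hi,minA=8):
    c=cams.camera(n); m=cv2.inRange(cv2.cvtColor(c["color"],cv2.COLOR_RGB2HSV),(3,140,80),(18,255,255))
    k,l,s,ce=cv2.connectedComponentsWithStats(m)
    return [(s[i].tolist(),ce[i].round(1).tolist()) for i in range(1,k) if s[i,4]>=minA and lo[0]<ce[i][0]<hi[0] and lo[1]<ce[i][1]<hi[1]]
def stat():
    o=telemetry.get_obs(); print("t",o["clock"],"F",np.round(o["ft_force"],1),"w",round(o["grip_width"],4),"j",np.round(o["joint_pos"],2))
    return o
E
cat > arc.py <<'E'
from h import *
o=stat(); c,s=np.cos(CP[2]),np.sin(CP[2])
d=o["eef_pos"]-np.array([.532,-.1468,.0569]); dy=(-s*d[0]+c*d[1])*1e3; dx=(c*d[0]+s*d[1])*1e3
b=np.arctan2(d[2]*1e3,110-dy); print("chest dx,dy,dz",dx,dy,d[2]*1e3,"b",b,"r",np.hypot(d[2]*1e3,110-dy))
print("yaw",np.degrees(yaw_of(o["tool_rot"])), orange("scene",(195,110),(245,200)))
E
python3 arc.py
```

```text
t 10.45 F [ 0.7 -1.  -2.8] w 0.0107 j [-0.25  0.37 -0.08  1.12 -0.02  1.72]
chest dx,dy,dz 0.139318169828968 16.574658521357307 61.44321599957629 b 0.5817495359317101 r 111.81933295620924
yaw -22.88652100612144 [([222, 161, 4, 4, 11], [223.2, 162.5])]
```

Run:
```python
import numpy as np
for a,b,n in((.58,1.2,9),(1.2,1.72,9)):
    t=np.linspace(a,b,n+1); print([[round(-110*(np.cos(t[i])-np.cos(t[i+1])),1),0,round(-110*(np.sin(t[i+1])-np.sin(t[i])),1),0] for i in range(n)])
```

```text
[[np.float64(-4.4), 0, np.float64(-6.2), 0], [np.float64(-4.8), 0, np.float64(-5.9), 0], [np.float64(-5.2), 0, np.float64(-5.5), 0], [np.float64(-5.5), 0, np.float64(-5.2), 0], [np.float64(-5.9), 0, np.float64(-4.8), 0], [np.float64(-6.2), 0, np.float64(-4.4), 0], [np.float64(-6.5), 0, np.float64(-3.9), 0], [np.float64(-6.7), 0, np.float64(-3.5), 0], [np.float64(-7.0), 0, np.float64(-3.0), 0]]
[[np.float64(-6.0), 0, np.float64(-2.1), 0], [np.float64(-6.1), 0, np.float64(-1.8), 0], [np.float64(-6.2), 0, np.float64(-1.4), 0], [np.float64(-6.3), 0, np.float64(-1.1), 0], [np.float64(-6.3), 0, np.float64(-0.7), 0], [np.float64(-6.3), 0, np.float64(-0.3), 0], [np.float64(-6.4), 0, np.float64(0.0), 0], [np.float64(-6.3), 0, np.float64(0.4), 0], [np.float64(-6.3), 0, np.float64(0.8), 0]]
```

apply_moves([
  [[-4.6,0,-5.7,0],[-5,0,-5.5,0],[-5.2,0,-5.2,0],[-5.5,0,-5,0],[-5.9,0,-4.6,0],[-6.2,0,-4.2,0],[-6.5,0,-3.8,0],[-6.7,0,-3.4,0],[-7,0,-3,0],[0,0,0,0]],
])

```text
clock: 11.5
eef_pos: [0.4697, -0.1202, 0.1656]
tool_rot: [0.98, -0.199, 0.009, 0.012]
ft_force: [1.4, -2.3, 0.3]
grip_width: 0.0108
```

```bash
python3 arc.py
```

```text
t 11.5 F [ 1.4 -2.3  0.3] w 0.0108 j [-0.23  0.22 -0.15  1.18 -0.02  1.74]
chest dx,dy,dz 0.5936255078848179 67.70887421223406 108.68484671053827 b 1.1997068741961079 r 116.62304757160928
yaw -22.948059712749913 [([232, 144, 4, 3, 10], [233.5, 145.0])]
```

apply_moves([
  [[-6.3,0,0,0],[-6.3,0,0,0],[-6.3,0,0,0],[-6.3,0,0,0],[-6.3,0,0,0],[-6.3,0,0,0],[-6.3,0,0,0],[-6,0,0,0],[-4,0,0,0],[0,0,0,0]],
])

```text
clock: 12.55
eef_pos: [0.4359, -0.1057, 0.1758]
tool_rot: [0.979, -0.2, 0.03, 0.017]
ft_force: [0.7, -1.8, 1.9]
grip_width: 0.0108
```

```bash
python3 arc.py
```

```text
t 12.55 F [ 0.7 -1.8  1.9] w 0.0108 j [-0.21  0.11 -0.26  1.14 -0.03  1.76]
chest dx,dy,dz 0.9172056946105261 104.47897698141458 118.94505683128625 b 1.5244130363060489 r 119.07312139928837
yaw -23.05360848265838 [([240, 137, 4, 4, 10], [241.8, 138.3])]
```

The pinch torque is tilting the tool about 4° and costing travel. I'll loosen to a cage, which is enough for the near-horizontal last part, and work with the full tool rotation.

apply_moves([
  [[0,0,0,0],[0,0,0,0],[0,0,0,0],[0,0,0,0],[0,0,0,0],[0,0,0,0],[0,0,0,0],[0,0,0,0],[0,0,0,0],[0,0,0,0]],
], hand=-0.56)

```text
clock: 13.6
eef_pos: [0.4312, -0.1025, 0.1715]
tool_rot: [0.98, -0.199, 0.023, 0.014]
ft_force: [0.5, -0.3, 0.3]
grip_width: 0.0193
```

```bash
cat >> h.py <<'E'
from scipy.spatial.transform import Rotation as Ro
def tv(dw): # chest-axes displacement mm -> tool mm
    o=telemetry.get_obs(); c,s=np.cos(CP[2]),np.sin(CP[2]); w=np.array([c*dw[0]-s*dw[1],s*dw[0]+c*dw[1],dw[2]])
    return (Ro.from_quat(o["tool_rot"]).inv().apply(w)).round(1).tolist()
def cpos(): # TCP and tool axes in chest axes
    o=telemetry.get_obs(); c,s=np.cos(CP[2]),np.sin(CP[2]); C=np.array([[c,s,0],[-s,c,0],[0,0,1]])
    print("chest TCP mm",(C@(o["eef_pos"]-[CP[0],CP[1],0])*1e3).round(1),"tool z",(C@Ro.from_quat(o["tool_rot"]).as_matrix()[:,2]).round(3))
E
echo '
cpos(); print("per 10mm +y",tv([0,10,0]),"per 10mm up",tv([0,0,10]),"10 mm +x",tv([10,0,0]))' >>arc.py; python3 arc.py
```

```text
t 13.6 F [ 0.5 -0.3  0.3] w 0.0193 j [-0.21  0.12 -0.26  1.14 -0.03  1.76]
chest dx,dy,dz 2.0683849523784397 110.04630565109116 114.55465773060395 b 1.571200549979588 r 114.55466708951295
yaw -22.944606177292222 [([241, 137, 4, 4, 12], [242.8, 138.1])]
chest TCP mm [-60.4  59.9 171.5] tool z [-0.019 -0.051 -0.999]
per 10mm +y [-10.0, 0.1, -0.5] per 10mm up [0.5, 0.2, -10.0] 10 mm +x [-0.0, -10.0, -0.2]
```

apply_moves([
  [[-3,0,0,0],[-3,0,0,0],[-3,0,0,0],[-3,0,0,0],[-3,0,0,0],[-2,0,0,0],[-2,0,0,0],[0,0,0,0],[0,0,0,0],[0,0,0,0]],
])

```text
clock: 14.65
eef_pos: [0.4194, -0.0973, 0.1718]
tool_rot: [0.979, -0.2, 0.031, 0.016]
ft_force: [1.8, -1.1, -0.7]
grip_width: 0.0184
```

```bash
python3 arc.py
```

```text
t 14.65 F [ 1.8 -1.1 -0.7] w 0.0184 j [-0.2   0.08 -0.31  1.12 -0.03  1.77]
chest dx,dy,dz 2.335712613030963 122.97873796794227 114.8933091759867 b 1.6832828665160804 r 115.62404651563348
yaw -22.99892746803533 []
chest TCP mm [-60.1  72.8 171.8] tool z [-0.019 -0.067 -0.998]
per 10mm +y [-10.0, 0.1, -0.7] per 10mm up [0.7, 0.2, -10.0] 10 mm +x [-0.1, -10.0, -0.2]
```

apply_moves([
  [[-3,0,0,0],[-3,0,0,0],[-3,0,0,0],[-3,0,0,0],[0,0,0,0],[0,0,0,0],[0,0,0,0],[0,0,0,0],[0,0,0,0],[0,0,0,0]],
])

```text
clock: 15.7
eef_pos: [0.4201, -0.0974, 0.1732]
tool_rot: [0.979, -0.2, 0.044, 0.019]
ft_force: [2.7, -1.4, -0.7]
grip_width: 0.0189
```

```bash
python3 arc.py
```

```text
t 15.7 F [ 2.7 -1.4 -0.7] w 0.0189 j [-0.2   0.06 -0.33  1.1  -0.04  1.77]
chest dx,dy,dz 2.5199278600893242 122.32934798261326 116.25959944834393 b 1.676451569321758 r 116.91153615262158
yaw -23.10615993255058 []
chest TCP mm [-59.9  72.2 173.2] tool z [-0.02  -0.093 -0.995]
per 10mm +y [-10.0, 0.1, -0.9] per 10mm up [0.9, 0.2, -10.0] 10 mm +x [-0.1, -10.0, -0.2]
```

The tip is blocked at chest y = 72 mm, which is exactly where a stay at 1.68 rad puts the grip. I'll open and rise clear.

apply_moves([
  [[0,0,0,0],[0,0,0,0],[0,0,0,0],[1,0,-12,0],[2,0,-25,0],[3,0,-35,0],[3,0,-40,0],[3,0,-40,0],[3,0,-40,0],[0,0,-40,0]],
], hand=-0.1)

```text
clock: 16.75
eef_pos: [0.4084, -0.0886, 0.4051]
tool_rot: [0.979, -0.2, 0.03, 0.018]
ft_force: [0.0, -0.0, -0.7]
grip_width: 0.0385
```

```bash
cat > look.py <<'E'
from h import *
stat(); cpos()
d={n:cams.camera(n) for n in("scene","top")}
for b in(1.5,1.57,1.68): print(b,{n:proj(d[n],W(CP,grip(b)))[0].round(1).tolist() for n in d},{n:proj(d[n],W(CP,grip(b,.068)))[0].round(1).tolist() for n in d})
print("handle1.8",{n:proj(d[n],W(CP,handle(1.8)))[0].round(1).tolist() for n in d})
print(orange("scene",(200,90),(320,200)),orange("top",(200,130),(340,290)))
s=d["scene"]["color"][80:220,170:330,::-1];t=d["top"]["color"][130:270,200:360,::-1]
cv2.imwrite("pics/l.png",np.hstack([cv2.resize(x,(400,350),interpolation=3) for x in(s,t)]))
E
python3 look.py
```

```text
t 16.75 F [ 0.  -0.  -0.7] w 0.0385 j [-0.19  0.02  0.24  1.73 -0.04  1.79]
chest TCP mm [-56.3  86.3 405.1] tool z [-0.023 -0.066 -0.998]
1.5 {'scene': [237.6, 137.8], 'top': [292.6, 235.0]} {'scene': [232.2, 135.0], 'top': [300.2, 238.4]}
1.57 {'scene': [239.2, 136.8], 'top': [291.6, 237.2]} {'scene': [233.8, 134.0], 'top': [299.3, 240.7]}
1.68 {'scene': [241.8, 135.6], 'top': [290.0, 240.8]} {'scene': [236.4, 132.8], 'top': [297.7, 244.2]}
handle1.8 {'scene': [277.0, 133.6], 'top': [232.8, 182.2]}
[([259, 124, 33, 28, 152], [275.7, 135.2]), ([237, 133, 11, 6, 25], [241.8, 135.4])] [([223, 162, 22, 40, 165], [233.4, 181.4])]
```

The stay's peg is at scene (241.8,135.4) against (241.8,135.6) predicted for 1.68 rad, so it is at its stop. Next is the handle.

Run:
```python
from h import *
t=W(CP,handle(1.8))[0]; print(t)
plan([([t[0],t[1],.40],CP[2],11)])
```

```text
[0.57153688 0.07812548 0.33636022]
at [ 0.4093 -0.0887  0.4043] yaw -23.1 j [-0.19  0.02  0.24  1.72 -0.04  1.79]
[7.6, -19.7, 0.4, -8.22], [10.4, -18.4, 0.4, -8.22], [12.9, -16.8, 0.4, -8.22], [15.2, -14.8, 0.4, -8.22], [17.1, -12.4, 0.4, -8.22], [18.7, -9.9, 0.4, -8.22], [19.9, -7.1, 0.4, -8.22], [20.7, -4.2, 0.4, -8.22], [21.1, -1.2, 0.4, -8.22], [21.1, 1.9, 0.4, -8.22], [20.6, 4.9, 0.4, -8.22],  |21mm
```

apply_moves([
  [[7.6,-20,0,-8.4],[10.4,-18,0,-8.4],[13,-17,0,-8.4],[15,-15,0,-8.4],[17,-12,0,-8.4],[19,-10,0,-8.4],[20,-7,0,-8.4],[21,-4,0,-8.4],[21,-1,0,-8.4],[21,2,0,-8.4]],
], hand=0.1)

```text
clock: 17.95
eef_pos: [0.5487, 0.0709, 0.3836]
tool_rot: [0.853, 0.521, -0.005, 0.026]
ft_force: [0.7, -0.8, -0.1]
grip_width: 0.047
```

```bash
cat > to.py <<'E'
from h import *; import sys
stat(); cpos(); o=telemetry.get_obs(); c,s=np.cos(CP[2]),np.sin(CP[2]); C=np.array([[c,s,0],[-s,c,0],[0,0,1]])
p=C@(o["eef_pos"]-[CP[0],CP[1],0])*1e3; t=np.array([float(v) for v in sys.argv[1:4]])
print("delta chest",(t-p).round(1),"tool",tv(t-p),"turn",round(np.degrees(yaw_of(o["tool_rot"])-CP[2]),2))
E
python3 to.py 160 0 340
```

```text
t 17.95 F [ 0.7 -0.8 -0.1] w 0.047 j [ 0.16  0.35  0.6   1.8  -0.05  0.63]
chest TCP mm [144.9  18.3 383.6] tool z [-0.039 -0.036 -0.999]
delta chest [ 15.1 -18.3 -43.6] tool [18.1, 15.4, 43.6] turn -4.57
```

apply_moves([
  [[4,4,0,-1.6],[5,4,0,-1.6],[5,4,0,-1.4],[4,3.5,0,0],[0,0,10,0],[0,0,10,0],[0,0,10,0],[0,0,8,0],[0,0,3,0],[0,0,0,0]],
])

```text
clock: 18.95
eef_pos: [0.5707, 0.0799, 0.3314]
tool_rot: [0.83, 0.557, -0.014, 0.022]
ft_force: [0.5, 0.2, 0.3]
grip_width: 0.047
```

```bash
python3 to.py 160 0 320; python3 look.py|tail -1; cp pics/l.png pics/l1.png
```

```text
t 18.95 F [0.5 0.2 0.3] w 0.047 j [ 0.17  0.4   0.53  1.71 -0.05  0.56]
chest TCP mm [161.7   1.4 331.4] tool z [-0.047 -0.021 -0.999]
delta chest [ -1.7  -1.4 -11.4] tool [-1.2, 1.2, 11.5] turn 0.38
[([260, 130, 22, 22, 81], [268.3, 139.1]), ([237, 132, 11, 7, 26], [241.6, 135.3])] [([242, 162, 3, 5, 11], [242.8, 163.7]), ([281, 235, 17, 11, 57], [289.1, 240.0])]
```

View pics/l1.png

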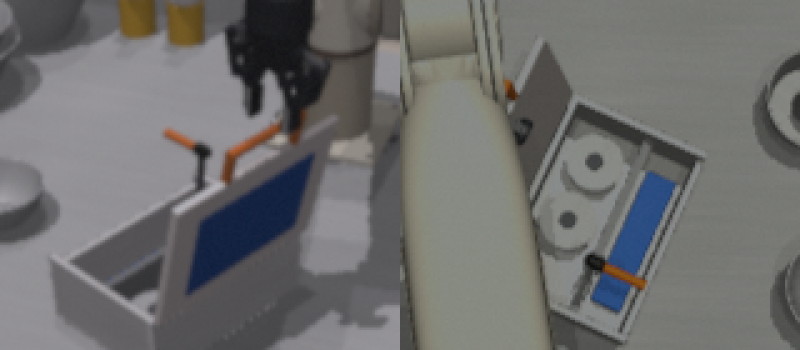

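Both views confirm the stay is up: the top-view peg is at (289,240). The fingers straddle the handle bar with the tips about 20 mm above it, so I'll go 34 mm down and then form a loose cage.

apply_moves([
  [[-1,0.5,6,0.4],[-1,0.5,6,0],[0,0.5,6,0],[0,0,6,0],[0,0,5,0],[0,0,3,0],[0,0,0,0],[0,0,0,0],[0,0,0,0],[0,0,0,0]],
])

```text
clock: 20.15
eef_pos: [0.5722, 0.0759, 0.2981]
tool_rot: [0.832, 0.554, -0.012, 0.022]
ft_force: [-0.4, 0.8, -0.0]
grip_width: 0.0471
```

```bash
python3 to.py 159 0 297; python3 look.py|tail -1
```

```text
t 20.15 F [-0.4  0.8 -0. ] w 0.0471 j [ 0.16  0.39  0.43  1.61 -0.05  0.56]
chest TCP mm [158.5  -1.5 298.1] tool z [-0.046 -0.023 -0.999]
delta chest [ 0.5  1.5 -1.1] tool [0.5, -1.5, 1.0] turn -0.04
[([260, 131, 21, 21, 86], [267.9, 139.0]), ([236, 132, 12, 7, 27], [241.4, 135.2])] [([281, 235, 17, 11, 56], [289.1, 239.9])]
```

apply_moves([
  [[0.5,-1.5,1,0],[0,0,0,0],[0,0,0,0],[0,0,0,0],[0,0,0,0],[0,0,0,0],[0,0,0,0],[0,0,0,0],[0,0,0,0],[0,0,0,0]],
], hand=-0.6)

```text
clock: 21.35
eef_pos: [0.5709, 0.077, 0.297]
tool_rot: [0.832, 0.554, -0.012, 0.022]
ft_force: [1.1, 0.2, -0.1]
grip_width: 0.0171
```

```bash
cat > lid.py <<'E'
from h import *; import sys
o=stat(); cpos(); c,s=np.cos(CP[2]),np.sin(CP[2]); C=np.array([[c,s,0],[-s,c,0],[0,0,1]])
p=C@(o["eef_pos"]-[CP[0],CP[1],0])*1e3; off=np.array([-1.5,0,-38.])
h=p-off-[100,0,104]; print("lid angle by TCP", np.arctan2(h[2],-h[0])-.025,"r",np.hypot(h[0],h[2]))
a0,a1,n=float(sys.argv[1]),float(sys.argv[2]),int(sys.argv[3]); last=p
for a in np.linspace(a0,a1,n+1)[1:]:
    t=handle(a)*1e3+off; print(tv(t-last),end=" "); last=t
print("turn",round(np.degrees(yaw_of(o["tool_rot"])-CP[2]),2))
d=cams.camera("scene"); print({round(a,2):proj(d,W(CP,handle(a)))[0].round(1).tolist() for a in(a0,a1)})
print(orange("scene",(180,90),(320,200),4),orange("top",(200,130),(340,290),4))
E
python3 lid.py 1.8 1.6 10
```

```text
t 21.35 F [ 1.1  0.2 -0.1] w 0.0171 j [ 0.16  0.39  0.42  1.61 -0.05  0.56]
chest TCP mm [1.59e+02 2.00e-01 2.97e+02] tool z [-0.045 -0.023 -0.999]
lid angle by TCP 1.8020892132121549 r 238.83281088502517
[-4.9, 0.2, -2.3] [-4.7, 0.0, -0.9] [-4.7, 0.0, -0.8] [-4.8, 0.0, -0.7] [-4.8, 0.0, -0.6] [-4.8, 0.0, -0.5] [-4.8, 0.0, -0.4] [-4.8, 0.0, -0.3] [-4.8, 0.0, -0.2] [-4.8, 0.0, -0.1] turn -0.04
{1.8: [277.0, 133.6], 1.6: [264.9, 125.6]}
[([260, 131, 18, 21, 80], [267.5, 139.5]), ([236, 132, 12, 7, 27], [241.4, 135.2]), ([286, 132, 4, 5, 9], [287.3, 134.2])] [([281, 235, 17, 11, 56], [289.1, 239.9])]
```

apply_moves([
  [[-4.8,0,-1.5,0],[-4.8,0,-1,0],[-4.8,0,-0.9,0],[-4.8,0,-0.7,0],[-4.8,0,-0.6,0],[-4.8,0,-0.5,0],[-4.8,0,-0.4,0],[-4.8,0,-0.3,0],[-4.8,0,-0.2,0],[-4.8,0,-0.1,0]],
])

```text
clock: 22.5
eef_pos: [0.5508, 0.0295, 0.3066]
tool_rot: [0.832, 0.554, -0.012, 0.022]
ft_force: [-0.4, -0.3, 0.7]
grip_width: 0.017
```

```bash
python3 lid.py 1.6 1.4 10
```

```text
t 22.5 F [-0.4 -0.3  0.7] w 0.017 j [ 0.08  0.33  0.36  1.6  -0.05  0.48]
chest TCP mm [107.5   0.4 306.6] tool z [-0.045 -0.024 -0.999]
lid angle by TCP 1.583164741574057 r 240.79513086607503
[-0.8, 0.4, 0.7] [-4.8, 0.0, 0.1] [-4.8, -0.0, 0.2] [-4.8, -0.0, 0.3] [-4.8, -0.0, 0.4] [-4.8, -0.0, 0.5] [-4.8, -0.0, 0.6] [-4.8, -0.0, 0.7] [-4.7, -0.0, 0.8] [-4.7, -0.0, 0.9] turn -0.04
{1.6: [264.9, 125.6], 1.4: [253.1, 120.7]}
[([276, 122, 3, 8, 21], [277.0, 125.2]), ([237, 124, 27, 21, 110], [250.9, 133.6])] [([281, 235, 17, 11, 56], [289.1, 239.9])]
```

apply_moves([
  [[-3,0.3,0.5,0],[-4,0,0.1,0],[-4,0,0.2,0],[-4,0,0.3,0],[-4,0,0.4,0],[-4,0,0.5,0],[-4.5,0,0.6,0],[-4.7,0,0.7,0],[-4.7,0,0.8,0],[-4.7,0,0.9,0]],
])

```text
clock: 23.65
eef_pos: [0.5338, -0.012, 0.3028]
tool_rot: [0.832, 0.554, -0.012, 0.022]
ft_force: [0.1, 0.5, 0.3]
grip_width: 0.0172
```

```bash
python3 lid.py 1.4 1.2 10
```

```text
t 23.65 F [0.1 0.5 0.3] w 0.0172 j [ 0.01  0.29  0.3   1.57 -0.05  0.4 ]
chest TCP mm [6.270e+01 1.000e-01 3.028e+02] tool z [-0.045 -0.024 -0.999]
lid angle by TCP 1.3955879797121369 r 239.48635882713359
[-3.8, 0.1, 0.2] [-4.7, -0.0, 1.1] [-4.7, -0.0, 1.1] [-4.6, -0.0, 1.2] [-4.6, -0.0, 1.3] [-4.6, -0.0, 1.4] [-4.6, -0.0, 1.5] [-4.5, -0.0, 1.6] [-4.5, -0.0, 1.7] [-4.5, -0.0, 1.8] turn -0.01
{1.4: [253.1, 120.7], 1.2: [242.2, 118.8]}
[([237, 118, 16, 22, 96], [243.0, 128.1]), ([266, 118, 3, 7, 15], [266.6, 121.2])] [([286, 237, 12, 9, 40], [291.5, 241.0])]
```

apply_moves([
  [[-4.5,0,0.6,0],[-4.7,0,1.1,0],[-4.7,0,1.1,0],[-4.6,0,1.2,0],[-4.6,0,1.3,0],[-4.6,0,1.4,0],[-4.6,0,1.5,0],[-4.5,0,1.6,0],[-4.5,0,1.7,0],[-4.5,0,1.8,0]],
])

```text
clock: 24.8
eef_pos: [0.5147, -0.0582, 0.2905]
tool_rot: [0.832, 0.554, -0.013, 0.022]
ft_force: [0.9, -0.8, -1.0]
grip_width: 0.0168
```

```bash
python3 lid.py 1.2 1.0 10
```

```text
t 24.8 F [ 0.9 -0.8 -1. ] w 0.0168 j [-0.08  0.25  0.22  1.53 -0.05  0.31]
chest TCP mm [ 1.260e+01 -1.000e-01  2.905e+02] tool z [-0.046 -0.023 -0.999]
lid angle by TCP 1.180495479202598 r 240.34303407377325
[-0.0, -0.1, 0.3] [-4.4, -0.0, 2.0] [-4.3, -0.0, 2.1] [-4.3, -0.0, 2.1] [-4.3, -0.1, 2.2] [-4.2, -0.1, 2.3] [-4.2, -0.1, 2.4] [-4.1, -0.1, 2.5] [-4.1, -0.1, 2.6] [-4.0, -0.1, 2.6] turn 0.0
{1.2: [242.2, 118.8], 1.0: [232.7, 119.9]}
[([254, 114, 5, 10, 20], [255.8, 118.6]), ([226, 117, 15, 21, 80], [232.0, 125.5])] []
```

apply_moves([
  [[-3,0,1.5,0],[-4.4,0,2,0],[-4.3,0,2.1,0],[-4.3,0,2.1,0],[-4.3,0,2.2,0],[-4.2,0,2.3,0],[-4.2,0,2.4,0],[-4.1,0,2.5,0],[-4,0,2.6,0],[-3,0,2.2,0]],
])

```text
clock: 25.95
eef_pos: [0.4981, -0.0989, 0.2687]
tool_rot: [0.832, 0.555, -0.013, 0.022]
ft_force: [-1.0, -0.3, 0.1]
grip_width: 0.0173
```

```bash
python3 lid.py 1.0 0.8 10
```

```text
t 25.95 F [-1.  -0.3  0.1] w 0.0173 j [-0.16  0.23  0.13  1.46 -0.05  0.23]
chest TCP mm [-31.3  -0.4 268.7] tool z [-0.046 -0.023 -0.999]
lid angle by TCP 0.9761728003582043 r 240.67495534164993
[1.1, -0.4, -0.0] [-3.9, -0.1, 2.8] [-3.8, -0.1, 2.9] [-3.8, -0.1, 3.0] [-3.7, -0.1, 3.0] [-3.7, -0.1, 3.1] [-3.6, -0.1, 3.2] [-3.5, -0.1, 3.2] [-3.5, -0.1, 3.3] [-3.4, -0.1, 3.4] turn 0.01
{1.0: [232.7, 119.9], 0.8: [224.8, 123.7]}
[([245, 115, 5, 10, 18], [247.0, 119.5]), ([216, 119, 15, 20, 74], [222.4, 127.1])] []
```

apply_moves([
  [[-3,0,2.2,0],[-3.8,0,2.9,0],[-3.8,0,3,0],[-3.7,0,3,0],[-3.7,0,3.1,0],[-3.6,0,3.2,0],[-3.5,0,3.2,0],[-2,0,2,0],[-1,0,1,0],[0,0,0,0]],
])

```text
clock: 27.1
eef_pos: [0.4862, -0.1283, 0.2442]
tool_rot: [0.832, 0.555, -0.013, 0.022]
ft_force: [-0.8, -0.8, -0.9]
grip_width: 0.017
```

```bash
python3 lid.py 0.82 0.74 8
```

```text
t 27.1 F [-0.8 -0.8 -0.9] w 0.017 j [-0.23  0.22  0.06  1.39 -0.05  0.17]
chest TCP mm [-62.9  -0.8 244.2] tool z [-0.047 -0.022 -0.999]
lid angle by TCP 0.8097848042565 r 240.47984402830616
[0.3, -0.8, 0.2] [-1.7, -0.0, 1.7] [-1.7, -0.0, 1.7] [-1.7, -0.0, 1.7] [-1.6, -0.0, 1.8] [-1.6, -0.0, 1.8] [-1.6, -0.0, 1.8] [-1.6, -0.0, 1.8] turn 0.01
{0.82: [225.5, 123.3], 0.74: [222.8, 125.4]}
[([239, 118, 5, 9, 16], [240.9, 122.0]), ([210, 122, 15, 19, 72], [216.5, 129.8])] []
```

Last few millimetres, slowly, until the lid rests on the stay. I'll watch whether the handle in the picture stops while the tool still moves.

apply_moves([
  [[-1.7,-0.5,1.7,0],[-1.7,0,1.7,0],[-1.7,0,1.7,0],[-1.7,0,1.7,0],[-1.6,0,1.5,0],[-1,0,1,0],[0,0,0,0],[0,0,0,0],[0,0,0,0],[0,0,0,0]],
])

```text
clock: 28.25
eef_pos: [0.4835, -0.1365, 0.2359]
tool_rot: [0.831, 0.555, -0.011, 0.022]
ft_force: [0.6, 0.4, 0.1]
grip_width: 0.0168
```

```bash
python3 lid.py 0.78 0.74 4
```

```text
t 28.25 F [0.6 0.4 0.1] w 0.0168 j [-0.25  0.22  0.04  1.37 -0.05  0.15]
chest TCP mm [-71.6  -1.5 235.9] tool z [-0.043 -0.025 -0.999]
lid angle by TCP 0.7596043988661448 r 240.4119037862291
[1.9, -1.4, -1.6] [-1.6, -0.0, 1.8] [-1.6, -0.0, 1.8] [-1.6, -0.0, 1.8] turn 0.12
{0.78: [224.1, 124.3], 0.74: [222.8, 125.4]}
[([237, 119, 6, 9, 17], [239.9, 122.8]), ([209, 123, 14, 19, 68], [215.2, 131.1])] []
```

apply_moves([
  [[-1.5,0,0.8,0],[-1.5,0,0.8,0],[-1.5,0,0.8,0],[-1,0,0.5,0],[0,0,0,0],[0,0,0,0],[0,0,0,0],[0,0,0,0],[0,0,0,0],[0,0,0,0]],
])

```text
clock: 29.4
eef_pos: [0.4835, -0.1374, 0.2348]
tool_rot: [0.83, 0.557, -0.006, 0.02]
ft_force: [0.3, 2.1, 0.6]
grip_width: 0.0172
```

```bash
python3 lid.py 0.78 0.74 4
```

```text
t 29.4 F [0.3 2.1 0.6] w 0.0172 j [-0.25  0.22  0.03  1.36 -0.04  0.13]
chest TCP mm [-72.4  -1.8 234.8] tool z [-0.032 -0.027 -0.999]
lid angle by TCP 0.7541909409807293 r 240.19601621809016
[2.7, -1.7, -2.7] [-1.7, -0.1, 1.7] [-1.6, -0.1, 1.8] [-1.6, -0.1, 1.8] turn 0.33
{0.78: [224.1, 124.3], 0.74: [222.8, 125.4]}
[([237, 118, 6, 10, 17], [239.6, 122.6]), ([209, 123, 13, 19, 65], [214.9, 131.3])] []
```

The tool is now blocked with 2 N pushing back and the handle has stopped, so the lid is resting on the stay. I'll centre the fingers, open slightly and then rise.

apply_moves([
  [[1,0,0,0],[1,0,0,0],[0.5,0,0,0],[0,0,0,0],[0,0,0,0],[0,0,0,0],[0,0,0,0],[0,0,0,0],[0,0,0,0],[0,0,0,0]],
], hand=-0.35)

```text
clock: 30.55
eef_pos: [0.4835, -0.137, 0.2337]
tool_rot: [0.831, 0.556, -0.008, 0.021]
ft_force: [-0.3, 0.1, -0.1]
grip_width: 0.028
```

```bash
python3 lid.py 0.78 0.74 4
```

```text
t 30.55 F [-0.3  0.1 -0.1] w 0.028 j [-0.25  0.22  0.03  1.36 -0.04  0.14]
chest TCP mm [-72.1  -1.6 233.7] tool z [-0.037 -0.026 -0.999]
lid angle by TCP 0.7518006802956205 r 239.22469966340816
[2.4, -1.5, -3.8] [-1.6, -0.1, 1.8] [-1.6, -0.1, 1.8] [-1.6, -0.1, 1.8] turn 0.23
{0.78: [224.1, 124.3], 0.74: [222.8, 125.4]}
[([238, 119, 5, 9, 16], [240.1, 123.0]), ([209, 123, 15, 19, 72], [215.7, 130.4])] []
```

apply_moves([
  [[1.5,0,0,0],[1.5,0,0,0],[0.5,0,-4,0],[0,0,-8,0],[0,0,-10,0],[0,0,-15,0],[0,0,-20,0],[0,0,-30,0],[0,0,-30,0],[0,0,-30,0]],
])

```text
clock: 31.7
eef_pos: [0.4814, -0.1261, 0.3865]
tool_rot: [0.831, 0.556, -0.01, 0.019]
ft_force: [0.6, 0.3, -0.4]
grip_width: 0.0279
```

```bash
python3 lid.py 0.78 0.74 4|tail -2; cpy=1; python3 -c "from h import *;stat();cpos()"
```

```text
{0.78: [224.1, 124.3], 0.74: [222.8, 125.4]}
[([209, 117, 34, 25, 111], [223.5, 126.9])] []
t 31.85 F [-0.1 -0.2 -0.7] w 0.0277 j [-0.23  0.22  0.43  1.76 -0.04  0.16]
chest TCP mm [-62.6   3.1 387.6] tool z [-0.037 -0.026 -0.999]
```

apply_moves([
  [[-20,0,-5,0],[-30,0,0,0],[-35,0,0,0],[-35,0,0,0],[-35,0,0,0],[-35,0,0,0],[-20,0,0,0],[0,0,0,0],[0,0,0,0],[0,0,0,0]],
])

```text
clock: 32.85
eef_pos: [0.3984, -0.3248, 0.3927]
tool_rot: [0.83, 0.558, -0.011, 0.014]
ft_force: [-0.9, -0.1, -0.0]
grip_width: 0.0279
```

```bash
python3 look.py; cp pics/l.png pics/l2.png
python3 - <<'E'
from h import *; import pickle
a=pickle.load(open("c0.pkl","rb")); 
for n in a:
    b=cams.camera(n); 
    for x in(.74,.78,.82): print(n,x,proj(b,W(CP,handle(x)))[0].round(1))
    d=(np.abs(a[n]["color"].astype(int)-b["color"]).max(2)>40).astype(np.uint8); k,l,s,c=cv2.connectedComponentsWithStats(d); print([s[i].tolist() for i in range(1,k) if s[i,4]>30])
E
```

```text
t 32.85 F [-0.9 -0.1 -0. ] w 0.0279 j [-0.67  0.26  0.49  1.78 -0.03 -0.28]
chest TCP mm [-278.2    4.6  392.7] tool z [-0.034 -0.012 -0.999]
1.5 {'scene': [237.6, 137.8], 'top': [292.6, 235.0]} {'scene': [232.2, 135.0], 'top': [300.2, 238.4]}
1.57 {'scene': [239.2, 136.8], 'top': [291.6, 237.2]} {'scene': [233.8, 134.0], 'top': [299.3, 240.7]}
1.68 {'scene': [241.8, 135.6], 'top': [290.0, 240.8]} {'scene': [236.4, 132.8], 'top': [297.7, 244.2]}
handle1.8 {'scene': [277.0, 133.6], 'top': [232.8, 182.2]}
[([209, 117, 35, 24, 120], [224.5, 126.3])] [([285, 196, 29, 41, 203], [301.7, 216.6]), ([285, 237, 13, 9, 45], [291.2, 240.8])]
scene 0.74 [222.8 125.4]
scene 0.78 [224.1 124.3]
scene 0.82 [225.5 123.3]
[[161, 0, 32, 67, 1245], [329, 0, 13, 36, 284], [341, 0, 8, 35, 120], [348, 0, 9, 27, 128], [463, 0, 9, 12, 45], [441, 17, 22, 9, 60], [441, 25, 18, 9, 112], [439, 42, 19, 12, 140], [432, 51, 26, 17, 237], [291, 61, 19, 24, 174], [416, 71, 36, 44, 492], [295, 78, 7, 19, 105], [319, 78, 17, 29, 327], [454, 89, 6, 15, 57], [321, 106, 139, 61, 2131], [208, 116, 37, 27, 231], [211, 118, 91, 89, 3915], [291, 126, 14, 8, 52], [336, 127, 10, 8, 52], [316, 132, 9, 7, 38], [243, 189, 74, 41, 792]]
top 0.74 [304.8 218.3]
top 0.78 [303.  217.1]
top 0.82 [301.  215.8]
[[210, 148, 59, 116, 2037], [245, 171, 69, 82, 2669], [363, 193, 67, 67, 841], [397, 202, 62, 41, 499], [414, 226, 45, 27, 116], [425, 235, 35, 40, 67], [240, 243, 34, 16, 70], [367, 246, 30, 27, 241], [236, 256, 31, 26, 255], [208, 269, 153, 115, 2126], [10, 326, 203, 58, 2355], [237, 348, 43, 36, 409], [249, 371, 15, 8, 66]]
```

View pics/l2.png

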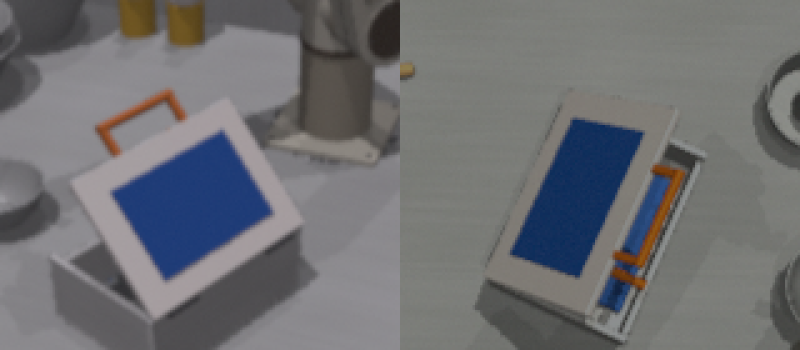

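The lid is propped ajar: its handle is at top (302,217), where a 0.78 rad lid would put it. The peg is still at (291,241), and the gripper is clear. I'll hand the job in.

```bash
python3 -c "
from workcell import workorder; print(workorder.job_done())"
```

```text
the job is handed in; nothing more can be done
None
```

I flipped the stay up past upright to its stop, lowered the lid by its handle at 60 mm/s or less until it rested on the stay, let go, backed away and handed the job in at about 33 s.

**Stay:** With the lid still open, its peg was within 0.2 px of the scene-view position for 1.68 rad. The top view agreed within about 1 px then. After the lid was down, the visible part of the peg was about 1 px off.

**Lid:** The handle is in both views where a lid at about 0.78 rad puts it, to within a pixel or two. It stayed there after the gripper moved away. The highest force I read at the end of a move was about 3 N.

**Bowl, scale, ring tin and spatula:** I never went near them. A rough before/after picture comparison showed changes around the chest, the arm and its shadow. Some of the top-view changes fall around the bowl; I took those to be shadow but did not check them one by one.

**What disagreed:**
- **Gripper height:** The fingers looked about 25–30 mm higher in the scene view than the reported tool position implied. I set the grasp heights by what the pictures showed, and both holds worked. I did not find the cause.
- **Tool tilt:** Gripping the stay's peg tightly tilted the tool up to about 5°. I loosened the grip to a cage for the last part of that move and for the whole lid move.

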